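# Load a chromatography column into its two guide bushings and hold it

## Robot

A 6-joint arm with a two-finger parallel gripper is mounted at the origin on the work surface. World frame = base frame: x ahead of the robot, y to its left, z up, the work surface at z = 0. Lengths are in m, angles in rad, forces in N, time in s.
With the tool pointing down it reaches from about 0.25 to 0.85 m from the base axis. Payload 12.5 kg.
Tool frame: the origin (TCP) lies midway between the tips of the shut fingers; the grasp point (between the pads) lies 19 mm behind it; y points along the fingers, z is the direction in which the jaws open and shut, and the axes are right-handed (so a half turn about y gives the same grasp; the last joint's range is limited). The gripper opens to 93 mm and grips with 3 to 60 N. Pads are 15 mm wide; open, the fingers measure 128 mm over their backs; the gripper's body (75 mm by 188 mm) begins 65 mm behind the grasp point.
Start: joints at [-1.19, 0.351, 1.652, -0, 1.139, -0.085], TCP at [0.247, -0.491, 0.186] pointing down, gripper open.
Joint ranges: [-2.75, 2.75], [-0.79, 2.1], [0.01, 2.65], [-1.57, 4.71], [0.07, 3.14], [-2.87, 2.87]. Speed limits (rad/s): [2.22, 2.22, 2.79, 3.14, 3.14, 3.14].

## Interface

Orientations are given as [roll, pitch, yaw] about the fixed x, y, z axes, in that order (R = Rz(yaw) Ry(pitch) Rx(roll)).
In Python, from station import get_state, get_image, camera_info, hand_in gives the robot as it stands. The module is installed in compiled form; this text tells all that it offers.
- The arm moves only by the tool servo_tool, never from a script. Its argument "increments" is a list of rows, each a list of 7 numbers: the opening, from 0 (shut) to 1 (fully open), then the shift along the world's x, y, z in units of 150 mm (1.0 is 150 mm), then the turn, a rotation vector about the world's x, y, z in units of 0.5 rad (1.0 is 0.5 rad). A call has exactly 10 rows; each row shifts and turns the commanded pose from where the row before left it; what a row does not reach is not made up. A row lasts 1/12 s, in which the tool goes at most 41.7 mm and 7.16 degrees, less where a joint would pass 70% of its speed; a pose out of reach is approached as far as the arm can. A call with a number of a shift or a turn outside -1 to 1 is refused whole. A call with a gripper value outside its range is refused whole. The fingers move at their own pace and stop on an object; "force" is the grip in N (left out, the last holds). Time passes only in rows, so rows that do not move let the fingers close, or fill a call up. It gives the time, the measured TCP pose, the force and the opening at its end, in the units of the state.
- get_state(): the state, without advancing time (a new reading comes with each control period).
- get_image(name): name is "side" or "top"; returns the picture (420x560x3 uint8, red, green, blue); there is no depth.
- camera_info(name): a dict with "fx", "fy", "cx", "cy" (pixels), "rvec" (rotation vector, rad) and "tvec" (3), from world to camera coordinates, as OpenCV has them. Camera axes: x right, y down, z forward; pixel columns grow to the right and rows downward; lengths in m; the calibration is good to about 2 mm. A picture is of the moment at which its call begins. camera_info takes no time and is no camera call.
- hand_in(): hands the job in, once; it reports no verdict.
The state is a dict: "clock": time; "joints": joint angles; "joint_velocities": joint speeds; "effort": joint torques, N m; "tcp_pos": TCP position; "tool_rot": TCP orientation; "force": force on the tool from outside, world axes, zero at the start; "ft_torque": the same for the moment, N m; "opening": opening from 0.0 (shut) to 1.0 (fully open).
Only numpy, scipy, OpenCV 4.12 (cv2) and the standard library are available. Lean on these libraries where they do the work, as an engineer would, in place of code of your own. Each camera call takes 0.05 s, during which the arm holds its last target.

## Task

Swing the column stand's arm round by its black knob until it clicks fully home on its end stop, so that its upper bushing stands over the lower one. Then take the blue-capped column from the rack and thread it from above through the upper bushing and on through the lower one, and finish while still holding it there, upright, with its steel tip out below the lower bushing about midway down to the base plate and resting on nothing, so that a colleague can connect the tubing. Leave the other two columns and the wrench where they are.

Things in the scene. Friction and masses are not known exactly. Their poses are not given: they have to be found in the camera images.
- stand: Column stand, fixed, upright. Origin on the axis of its vertical steel post (22 mm diameter, top 152 mm above the bench), at bench height. Own -y points from post to lower bushing; own -x is where the arm points at joint 0. Grey base plate 130 (x) by 190 (y, -150 to +40) by 12 mm thick. Below the lower bushing (46 to 66 mm high) is free air down to the plate. Arm hub 38 mm diameter, top 135 mm
- lower_bush (a point): Centre of the mouth (top rim) of the white lower bushing, 66 mm above the bench, 85 mm from the post axis along the stand's -y. Bushing 20 mm tall: bore 16 mm diameter over its lower 14 mm, flaring to a 24 mm mouth; outside 24 mm, 32 mm at the rim. Fixed to the stand
- swing_arm (a joint): Angle (rad) of the swing arm about the post axis, counter-clockwise from above. 0: along the stand's -x; 1.571: on its end stop, along the stand's -y, upper bushing exactly over the lower one. Starts within 0 to 0.3. Over-centre catch: between 0.35 and 0.95 it springs back if let go, beyond 1.27 it pulls itself onto the stop. Swinging or unseating it takes up to 0.38 N m. Fully home: above 1.52
- upper_bush (a point): Centre of the mouth (top rim) of the white upper bushing in the swing arm, 135 mm above the bench, 85 mm from the post axis; same bushing as the lower one (20 mm tall, underside at 115 mm, bore 16 mm, mouth 24 mm). It travels with the arm. The arm's bar is 16 mm wide, from 115 to 127 mm high
- swing_knob (a point): Centre of the top of the upright black knob at the end of the swing arm: a round pin 14 mm in diameter, standing 40 mm up from the bar (127 to 167 mm above the bench), 140 mm from the post axis. It travels with the arm
- rack: Cream rack block 80 (x) by 230 (y) by 60 mm high, fixed to the bench, with three holes in a row along its y axis at -75, 0 and +75 mm, 15 mm square, 52 mm deep. Origin at the centre of its underside. Each hole holds one column standing upright
- column_blue: Column to load, loose, about 0.18 kg: steel rod 12 mm diameter with a blue square end fitting on top. Origin at its lower tip, own z up the rod. Rod 0 to 130 mm (tip tapers to 8 mm over the last 4 mm); fitting 18 by 18 mm, flats along own x and y, 130 to 168 mm. Stands in any of the rack holes, tip 8 mm above the bench, fitting at 138 to 176 mm; turned up to 0.2 rad from the rack
- blue_tip (a point): Centre of the blue column's lower tip (the same point as the column's origin)
- blue_mid (a point): Point on the blue column's axis, 97 mm above its tip: it lies in the upper bushing when the column is loaded
- column_red: Bystander: same column with a red fitting, in another rack hole. Origin at its lower tip. Leave it
- column_white: Bystander: same column with a white fitting, in another rack hole. Origin at its lower tip. Leave it
- wrench: Bystander: loose steel open-ended wrench, 160 mm long, lying flat on the bench in front of the robot. Origin at the middle of its underside

How it is judged:
On the way, in this order (a step that is already met when the one before it is completed fails the run):
1. the swing arm is fully home on its end stop (value of joint swing_arm above 1.52 rad), for 0.2 s.
2. with the arm home, the blue column's tip has passed into the upper bushing but is not yet in the lower one (value of joint swing_arm above 1.52 rad and horizontal distance between blue_tip and upper_bush below 0.012 m and z of blue_tip in the frame of upper_bush below -0.008 m and z of blue_tip in the frame of lower_bush above 0 m), for 0.05 s.
3. the tip has gone through the lower bushing as well (value of joint swing_arm above 1.52 rad and horizontal distance between blue_tip and lower_bush below 0.006 m and z of blue_tip in the frame of lower_bush below -0.022 m), for 0.05 s.
At the end, for the whole second after the job is handed in: Arm home (above 1.52 rad); the fingers hold the blue column (over 2 N), at rest (under 20 mm/s), upright within 0.08 rad, its axis within 6 mm of both bushings' centres, its tip 16 to 42 mm above the bench (4 mm or more below the lower bushing and above the base plate) (value of joint swing_arm above 1.52 rad and horizontal distance between blue_tip and lower_bush below 0.006 m and horizontal distance between blue_mid and upper_bush below 0.006 m and height (world z) of blue_tip between 0.016 and 0.042 m and angle between column_blue's own z axis and vertical below 0.08 rad and contact force between the fingers and column_blue above 2 N and linear speed of column_blue below 0.02 m/s); the arm keeps its last pose, push and grip.
It fails at once if another column or the wrench is moved more than 3 cm (distance of any of column_red, column_white, wrench from where it was at the start of the episode above 0.03 m).
It also fails if it takes over 67 s, if anything falls off the work surface, if the arm or the gripper's body presses on something with over 40 N, if the wrist force passes 120 N, or if a joint passes its speed limit or range.

## Working session

There is one attempt and no reset: what is moved stays moved. The work goes in short steps, Python scripts to look and compute and a tool call to move; the robot and the scene stay as the last step left them, time stands still between calls to the robot, and variables do not carry over. Pictures are saved under pics/ and viewed, and the job is handed in when it is done.

Besides the shell and the picture viewer there is one more tool, called after ">>>" as a command line: name --pt "numbers of a row" for each row, then --argument value for the rest. servo_tool: Moves the arm, as the interface text tells. Shifts and turns lie within -1 to 1; 1 stands for 150 mm of shift or 0.5 rad of turn. Its arguments: {"type":"object","properties":{"increments":{"type":"array"},"force":{"type":"number"}},"required":["increments"]}

```bash
mkdir -p pics; python3 - <<'E'
from station import *
import cv2
for n in("side","top"):
    im=get_image(n);cv2.imwrite(f"pics/{n}0.png",im[:,:,::-1]);print(n,camera_info(n))
s=get_state();print(s)
E
```

```text
side {'fx': 445.1666063399691, 'fy': 445.1666063399691, 'cx': 285.8682368687383, 'cy': 213.1886064625769, 'rvec': array([ 2.31750852, -0.22638509,  0.1024386 ]), 'tvec': array([-0.57557845,  0.11018466,  0.9247856 ])}
top {'fx': 514.1836689906249, 'fy': 514.1836689906249, 'cx': 285.1006009502326, 'cy': 207.38417809642203, 'rvec': array([ 2.15493229, -2.12491981,  0.14231428]), 'tvec': array([-0.0592994 ,  0.58102312,  0.98306208])}
{'clock': 0.1, 'joints': array([-1.18958200e+00,  3.51157509e-01,  1.65234649e+00, -2.65304092e-05,
        1.13908447e+00, -8.46291880e-02]), 'joint_velocities': array([ 0.00098857, -0.00090503, -0.00078944,  0.00097597,  0.00034349,
        0.00158963]), 'effort': array([-3.10187443e-04, -4.98028529e+01, -2.85704613e+01,  6.99929637e-02,
        2.38553889e-02, -5.50385346e-05]), 'tcp_pos': array([ 0.24692493, -0.49108335,  0.18587405]), 'tool_rot': array([-1.57179062e+00,  6.01757605e-05, -2.67573806e+00]), 'force': array([-0.0683589 ,  0.55693042, -1.07246593]), 'ft_torque': array([ 0.00569741,  0.01261326, -0.01199449]), 'opening': 0.9970673826294201}
```

View pics/side0.png

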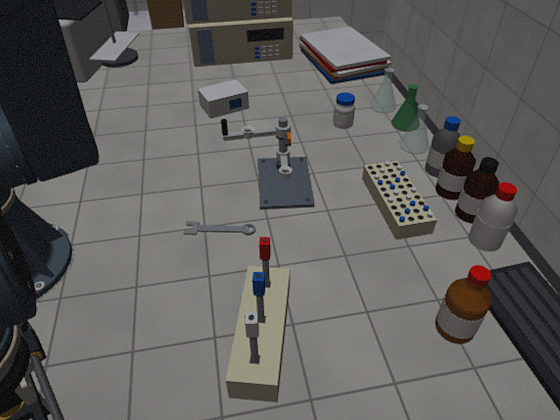

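View pics/top0.png

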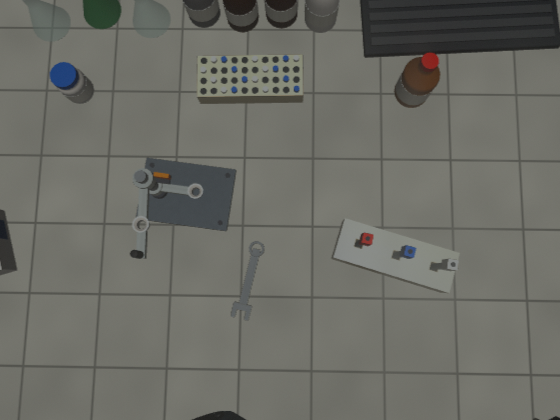

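```bash
cat > h.py <<'E'
import numpy as np,cv2
from station import *
def cam(n):
    c=camera_info(n);K=np.array([[c['fx'],0,c['cx']],[0,c['fy'],c['cy']],[0,0,1]]);R=cv2.Rodrigues(c['rvec'])[0];return K,R,c['tvec'].reshape(3)
def ray(n,p):
    K,R,t=cam(n);d=R.T@np.linalg.inv(K)@np.array([p[0],p[1],1.]);return -R.T@t,d/np.linalg.norm(d)
def onz(n,p,z):
    o,d=ray(n,p);return o+d*(z-o[2])/d[2]
def proj(n,P):
    K,R,t=cam(n);q=K@(R@np.asarray(P,float)+t);return q[:2]/q[2]
def tri(p1,p2):
    a,u=ray("side",p1);b,v=ray("top",p2)
    s=np.linalg.lstsq(np.c_[u,-v],b-a,rcond=None)[0]
    x,y=a+u*s[0],b+v*s[1];return (x+y)/2,np.linalg.norm(x-y)
def grab(n,f,box=None,k=1):
    im=get_image(n)[:,:,::-1].copy();cv2.imwrite(f"pics/{f}_raw.png",im) 
    if box: im=im[box[1]:box[3],box[0]:box[2]]
    cv2.imwrite(f"pics/{f}.png",cv2.resize(im,None,fx=k,fy=k,interpolation=cv2.INTER_CUBIC));return im
E
python3 - <<'E'
from h import *
a=cv2.imread("pics/top0.png");b=cv2.imread("pics/side0.png")
cv2.imwrite("pics/c1.png",cv2.resize(a[150:270,110:250],None,fx=5,fy=5,interpolation=cv2.INTER_CUBIC))
cv2.imwrite("pics/c2.png",cv2.resize(a[210:300,325:470],None,fx=5,fy=5,interpolation=cv2.INTER_CUBIC))
cv2.imwrite("pics/c3.png",cv2.resize(b[105:215,210:330],None,fx=5,fy=5,interpolation=cv2.INTER_CUBIC))
E
```

```text
(no output)
```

View pics/c1.png

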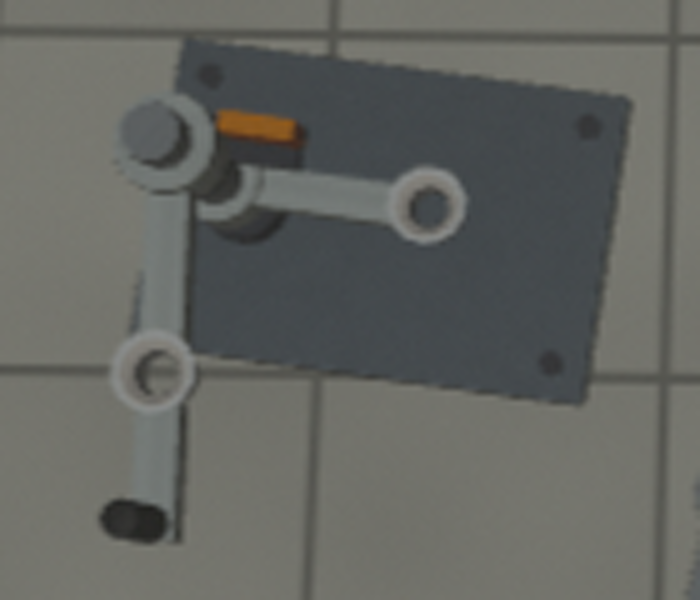

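View pics/c2.png

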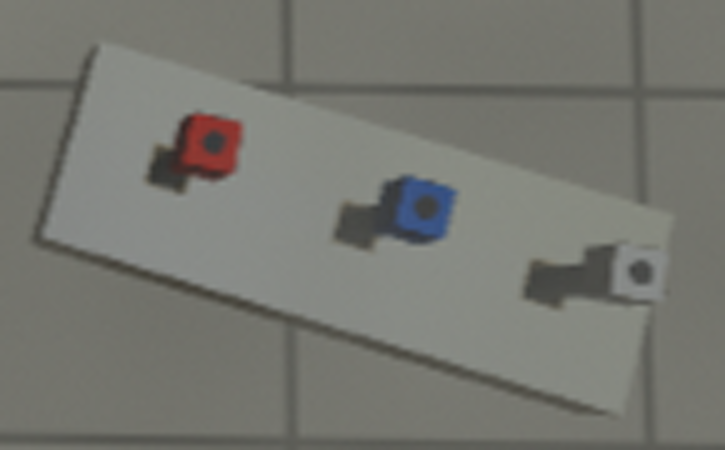

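View pics/c3.png

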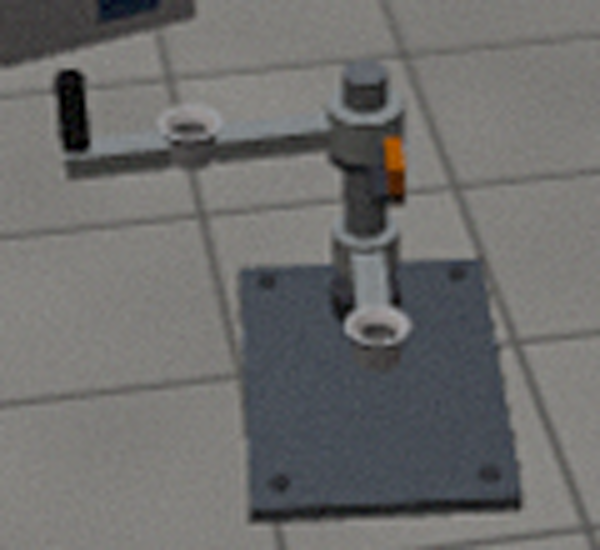

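```bash
python3 - <<'E'
from h import *
np.set_printoptions(precision=4,suppress=True)
T=lambda x,y,o:(o[0]+(x+.5)/5-.5,o[1]+(y+.5)/5-.5)
a=(110,150);c=(325,210);s=(210,105)
pts=dict(post=(T(153,133,a),T(365,70,s),.152),low=(T(427,204,a),T(378,327,s),.066),up=(T(154,371,a),T(190,127,s),.135),knob=(T(122,519,a),T(69,76,s),.167))
for k,(t,sd,z) in pts.items():
    print(k,"top",onz("top",t,z),"side",onz("side",sd,z),"tri",*tri(sd,t))
for k,p in dict(red=(214,142),blue=(427,207),white=(641,271)).items():
    print(k,onz("top",T(*p,c),.176))
b=cv2.imread("pics/side0.png")
# side: blue top
hsv=cv2.cvtColor(cv2.imread("pics/side0.png"),cv2.COLOR_BGR2HSV)
m=cv2.inRange(hsv[260:300,245:275],(105,120,60),(125,255,255));y,x=np.nonzero(m);print(x.mean()+245,y.mean()+260, onz("side",(x.mean()+245,y.mean()+260),.16))
ht=cv2.cvtColor(cv2.imread("pics/top0.png"),cv2.COLOR_BGR2HSV)
for k in("top",):
  m=cv2.inRange(ht[240:262,395:420],(105,100,90),(125,255,255));print(m.any(1).nonzero()[0]+240);cn=max(cv2.findContours(m,0,2)[0],key=cv2.contourArea);print(cv2.minAreaRect(cn))
# rack corners
for n,p in(("topleft",(100,45)),("tr",(672,216)),("br",(622,412)),("bl",(40,238))): print(n,onz("top",T(*p,c),.06))
cv2.imwrite("pics/c4.png",cv2.resize(b[225:400,220:300],None,fx=4,fy=4,interpolation=cv2.INTER_CUBIC)[:600])
for q in ((182,40),(631,100),(585,405)): print(onz("top",T(*q,a),.012))
E
```

```text
post top [0.619  0.2089 0.152 ] side [0.6208 0.2137 0.152 ] tri [0.619  0.2078 0.1556] 0.0014659803304566488
low top [0.6096 0.1256 0.066 ] side [0.61   0.1258 0.066 ] tri [0.6098 0.1256 0.0661] 0.00037849598751206394
up top [0.5347 0.2088 0.135 ] side [0.5349 0.2069 0.135 ] tri [0.535  0.2092 0.1335] 0.00018970565145858212
knob top [0.4795 0.2075 0.167 ] side [0.4808 0.2103 0.167 ] tri [0.48   0.2069 0.169 ] 0.001183185011895754
red [ 0.5111 -0.1947  0.176 ]
blue [ 0.4899 -0.267   0.176 ]
white [ 0.4692 -0.3389  0.176 ]
258.4567901234568 281.53703703703707 [ 0.49  -0.264  0.16 ]
[246 247 248 249 250 251 252 253 254 255 256]
((14.2647066116333, 10.941177368164062), (9.701424598693848, 9.943960189819336), 14.03624439239502)
topleft [ 0.5586 -0.1677  0.06  ]
tr [ 0.4952 -0.3876  0.06  ]
br [ 0.4204 -0.3661  0.06  ]
bl [ 0.4833 -0.1445  0.06  ]
[0.6875 0.2414 0.012 ]
[0.6642 0.0529 0.012 ]
[0.5367 0.068  0.012 ]
```

View pics/c4.png

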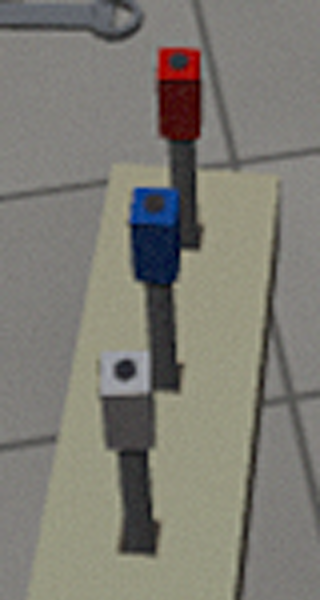

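>>> servo_tool --pt "0.3 0.078 0.2333 0.056 0 0 -0.0466" --pt "0.3 0.078 0.2333 0.056 0 0 -0.0466" --pt "0.3 0.078 0.2333 0.056 0 0 -0.0466" --pt "0.3 0.078 0.2333 0.056 0 0 -0.0466" --pt "0.3 0.078 0.2333 0.056 0 0 -0.0466" --pt "0.3 0.078 0.2333 0.056 0 0 -0.0466" --pt "0.3 0.078 0.2333 0.056 0 0 -0.0466" --pt "0.3 0.078 0.2333 0.056 0 0 -0.0466" --pt "0.3 0.078 0.2333 0.056 0 0 -0.0466" --pt "0.3 0.078 0.2333 0.056 0 0 -0.0466" --force 20

```text
clock: 0.93
tcp_pos: [0.364, -0.1396, 0.2707]
tool_rot: [-1.571, 0.0, -2.91]
force: [-0.2, -0.3, 0.1]
opening: 0.337
```

>>> servo_tool --pt "0.3 0.078 0.2333 0 0 0 -0.0466" --pt "0.3 0.078 0.2333 0 0 0 -0.0466" --pt "0.3 0.078 0.2333 0 0 0 -0.0466" --pt "0.3 0.078 0.2333 0 0 0 -0.0466" --pt "0.3 0.078 0.2333 0 0 0 -0.0466" --pt "0.3 0.078 0.2333 0 0 0 -0.0466" --pt "0.3 0.078 0.2333 0 0 0 -0.0466" --pt "0.3 0.078 0.2333 0 0 0 -0.0466" --pt "0.3 0.078 0.2333 0 0 0 -0.0466" --pt "0.3 0.078 0.2333 0 0 0 -0.0466"

```text
clock: 1.77
tcp_pos: [0.4811, 0.2105, 0.2701]
tool_rot: [-1.571, -0.0, 3.141]
force: [0.9, -0.0, 0.5]
opening: 0.3
```

>>> servo_tool --pt "0.3 0 -0.01 -0.14 0 0 0" --pt "0.3 0 0 -0.14 0 0 0" --pt "0.3 0 0 -0.14 0 0 0" --pt "0.3 0 0 -0.14 0 0 0" --pt "0.3 0 0 -0.11 0 0 0" --pt "0.3 0 0 -0.07 0 0 0" --pt "0.3 0 0 -0.07 0 0 0" --pt "0.3 0 0 -0.05 0 0 0" --pt "0.3 0 0 0 0 0 0" --pt "0.3 0 0 0 0 0 0"

```text
clock: 2.6
tcp_pos: [0.4812, 0.2071, 0.1416]
tool_rot: [-1.571, 0.0, 3.141]
force: [-0.3, -0.2, 0.0]
opening: 0.299
```

```bash
python3 - <<'E'
from h import *
grab("side","s1",(190,60,340,215),4); print(get_state()['force'])
# arc increments
p=np.array([.619,.209]);import math
psi=-.115;a0=math.pi
f=lambda th:p+.14*np.array([math.cos(th),math.sin(th)])
end=1.5*math.pi+psi+.05
ths=np.linspace(a0,end,21);print(np.diff(ths)[0]/.5, end-a0)
for i in range(20): print(np.round((f(ths[i+1])-f(ths[i]))/.15,3))
E
```

```text
[ 0.41688165 -0.33815852 -0.1916873 ]
0.1505796326794897 1.5057963267948962
[ 0.003 -0.07 ]
[ 0.008 -0.07 ]
[ 0.013 -0.069]
[ 0.018 -0.068]
[ 0.023 -0.066]
[ 0.028 -0.064]
[ 0.033 -0.062]
[ 0.038 -0.059]
[ 0.042 -0.056]
[ 0.046 -0.053]
[ 0.05  -0.049]
[ 0.054 -0.046]
[ 0.057 -0.041]
[ 0.06  -0.037]
[ 0.062 -0.032]
[ 0.065 -0.028]
[ 0.066 -0.023]
[ 0.068 -0.018]
[ 0.069 -0.012]
[ 0.07  -0.007]
```

View pics/s1.png

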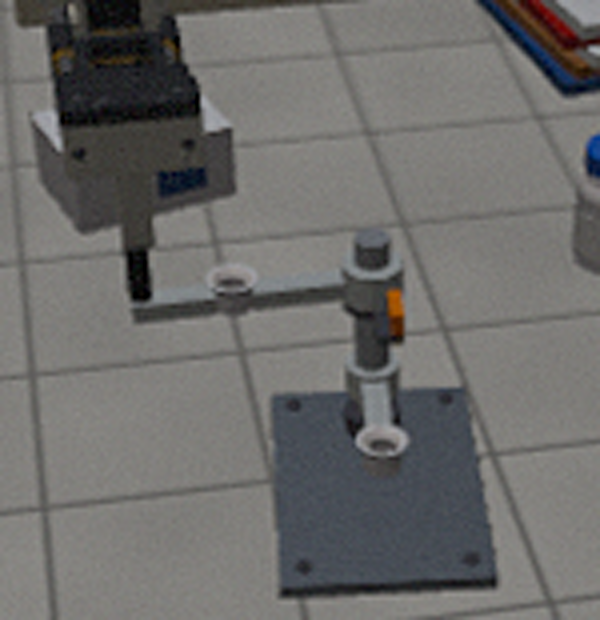

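>>> servo_tool --pt "0.3 0.003 -0.07 0 0 0 0.15" --pt "0.3 0.008 -0.07 0 0 0 0.15" --pt "0.3 0.013 -0.069 0 0 0 0.15" --pt "0.3 0.018 -0.068 0 0 0 0.15" --pt "0.3 0.023 -0.066 0 0 0 0.15" --pt "0.3 0.028 -0.064 0 0 0 0.15" --pt "0.3 0.033 -0.062 0 0 0 0.15" --pt "0.3 0.038 -0.059 0 0 0 0.15" --pt "0.3 0.042 -0.056 0 0 0 0.15" --pt "0.3 0.046 -0.053 0 0 0 0.15"

```text
clock: 3.48
tcp_pos: [0.5196, 0.111, 0.1423]
tool_rot: [-1.57, 0.001, -2.388]
force: [0.1, -0.3, -0.1]
opening: 0.3
```

>>> servo_tool --pt "0.3 0.05 -0.049 0 0 0 0.15" --pt "0.3 0.054 -0.046 0 0 0 0.15" --pt "0.3 0.057 -0.041 0 0 0 0.15" --pt "0.3 0.06 -0.037 0 0 0 0.15" --pt "0.3 0.062 -0.032 0 0 0 0.15" --pt "0.3 0.065 -0.028 0 0 0 0.15" --pt "0.3 0.066 -0.023 0 0 0 0.15" --pt "0.3 0.068 -0.018 0 0 0 0.15" --pt "0.3 0.069 -0.012 0 0 0 0.15" --pt "0.3 0.07 -0.007 0 0 0 0.15"

```text
clock: 4.32
tcp_pos: [0.6129, 0.0673, 0.1424]
tool_rot: [-1.569, 0.0, -1.638]
force: [0.1, -0.7, -0.3]
opening: 0.302
```

```bash
python3 - <<'E'
from h import *
print(get_state()['force'],get_state()['joints'])
grab("side","s2",(190,60,340,215),3);grab("top","t2",(110,120,270,270),4)
E
```

```text
[ 0.06473774 -0.73671073 -0.31326981] [ 3.38998505e-02  5.15049185e-01  1.51506503e+00 -2.60129617e-05
  1.11005083e+00  1.01374367e-01]
```

View pics/s2.png

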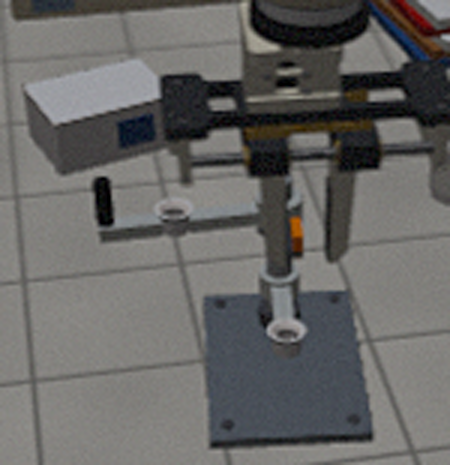

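View pics/t2.png

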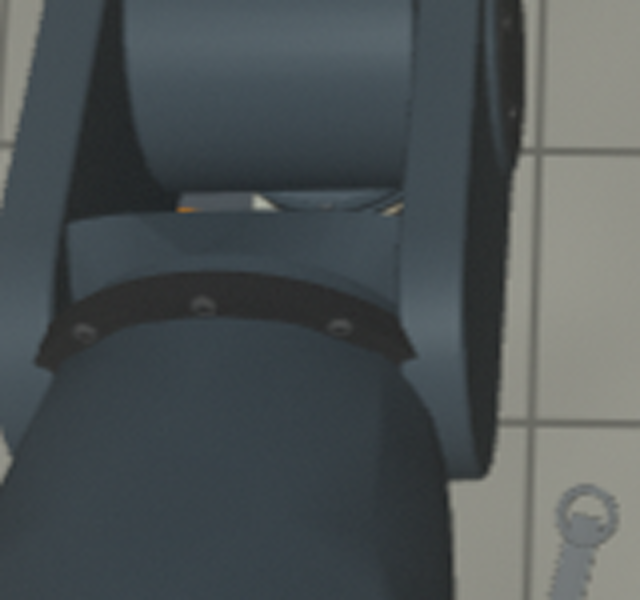

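```bash
python3 - <<'E'
from h import *
print("s1 expected tcp", (proj("side",[.4812,.2071,.1416])-[190,60])*4, "near finger",(proj("side",[.4812,.2071-.014,.1416])-[190,60])*4, "knob top",(proj("side",[.480,.208,.167])-[190,60])*4)
P=np.array([.6129,.0673,.1424]);j=np.array([np.cos(-.067),np.sin(-.067),0])
for s in(-.02,0,.02): print((proj("side",P+s*j)-[190,60])*3)
a=cv2.imread("pics/s1_raw.png");cv2.imwrite("pics/s1z.png",cv2.resize(a[95:145,200:260],None,fx=10,fy=10,interpolation=cv2.INTER_CUBIC))
E
```

```text
s1 expected tcp [138.89939484 279.71329943] near finger [141.2352132  292.71046537] knob top [132.67413444 241.41715834]
[278.00423163 296.40028335]
[305.5124751  294.34465522]
[332.91117824 292.29721278]
```

View pics/s1z.png

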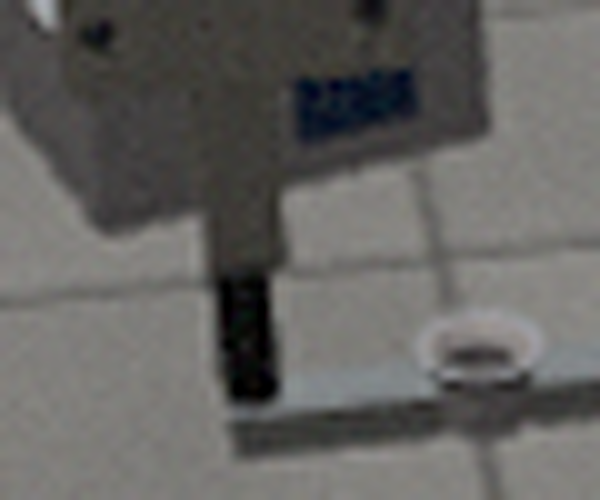

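```bash
python3 - <<'E'
from h import *
a=cv2.imread("pics/s2_raw.png");cv2.imwrite("pics/s2z.png",cv2.resize(a[100:180,260:330],None,fx=7,fy=7,interpolation=cv2.INTER_CUBIC))
P=np.array([.6129,.0673,.1424]);j=np.array([np.cos(-.067),np.sin(-.067),0])
for dz in(0,.01,.02,.03):
  for s in(-.023,.023): print(dz,s,(proj("side",P+s*j+[0,0,dz])-[260,100])*7)
E
```

```text
0 -0.023 [149.02651549 412.32178545]
0 0.023 [296.36034467 401.3118653 ]
0.01 -0.023 [148.90737454 385.8272468 ]
0.01 0.023 [297.29524877 374.86076161]
0.02 -0.023 [148.7865095  358.94930582]
0.02 0.023 [298.24361905 348.02866174]
0.03 -0.023 [148.66388268 331.67957954]
0.03 0.023 [299.20574854 320.80727428]
```

View pics/s2z.png

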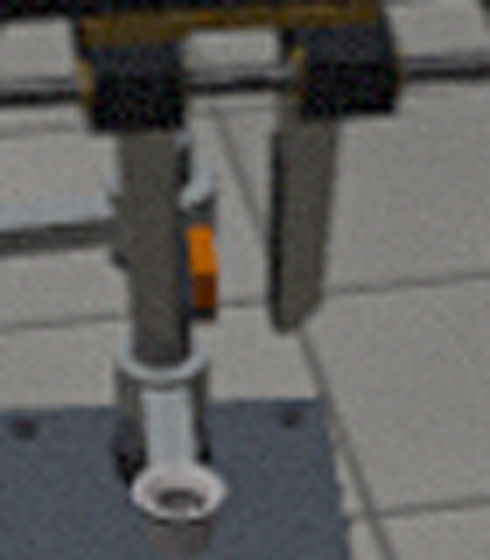

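>>> servo_tool --pt "0.35 0 0 0.2 0 0 0" --pt "0.35 0 0 0.2 0 0 0" --pt "0.35 -0.05 0.05 0 0 0 -0.19" --pt "0.35 -0.06 0.06 0 0 0 -0.19" --pt "0.35 -0.06 0.06 0 0 0 -0.19" --pt "0.35 -0.06 0.06 0 0 0 -0.19" --pt "0.35 -0.06 0.06 0 0 0 -0.19" --pt "0.35 -0.06 0.06 0 0 0 -0.19" --pt "0.35 -0.06 0.06 0 0 0 -0.19" --pt "0.35 -0.06 0.06 0 0 0 -0.19"

```text
clock: 5.25
tcp_pos: [0.5406, 0.1385, 0.2019]
tool_rot: [-1.57, 0.001, -2.409]
force: [0.2, -0.0, -0.4]
opening: 0.35
```

>>> servo_tool --pt "0.35 -0.06 0.06 0 0 0 -0.19" --pt "0.35 -0.06 0.06 0 0 0 -0.19" --pt "0.35 -0.06 0.06 0 0 0 -0.19" --pt "0.35 -0.06 0.06 0 0 0 -0.19" --pt "0.35 -0.06 0.06 0 0 0 -0.19" --pt "0.35 -0.06 0.06 0 0 0 -0.19" --pt "0.35 -0.06 0.06 0 0 0 -0.19" --pt "0.35 -0.06 0.06 0 0 0 -0.15" --pt "0.35 -0.057 0.12 0 0 0 0" --pt "0.35 0 0 0 0 0 0"

```text
clock: 6.08
tcp_pos: [0.4595, 0.2298, 0.2019]
tool_rot: [-1.572, 0.001, 3.14]
force: [0.9, 1.7, -0.2]
opening: 0.351
```

```bash
python3 - <<'E'
from h import *
print(get_state()['tcp_pos'],get_state()['tool_rot'])
grab("side","s3",(190,60,280,150),6);grab("top","t3",(90,120,250,270),4)
E
```

```text
[0.45945319 0.22979864 0.20194812] [-1.57170389e+00  5.27522849e-04  3.13989422e+00]
```

View pics/s3.png

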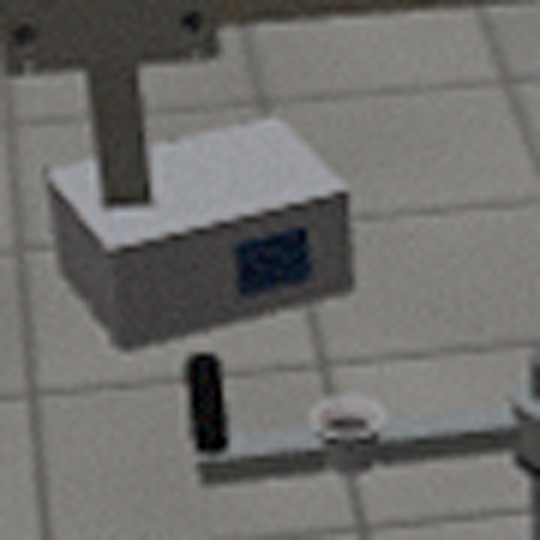

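View pics/t3.png

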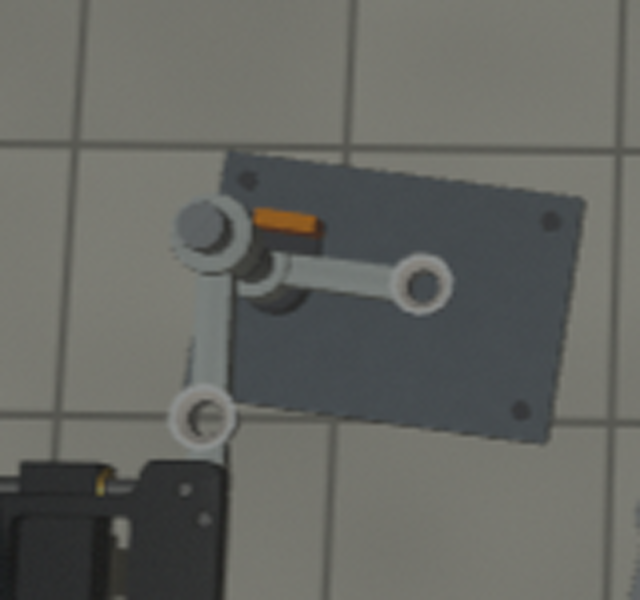

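```bash
python3 - <<'E'
from h import *
for y in(.196,.205,.2135):
  for z in (.20,.22,.24): print(y,z,proj("side",[.4595,y,z]))
E
```

```text
0.196 0.2 [213.10564657 111.22693007]
0.196 0.22 [212.11844844 103.18743698]
0.196 0.24 [211.10323203  94.91976995]
0.205 0.2 [212.79182917 109.18573919]
0.205 0.22 [211.80669483 101.17020464]
0.205 0.24 [210.79378534  92.9286779 ]
0.2135 0.2 [212.49912379 107.28186915]
0.2135 0.22 [211.51596487  99.28900796]
0.2135 0.24 [210.50525826  91.07219012]
```

```bash
python3 - <<'E'
from h import *
for z in(.285,.32,.35): print(z,(proj("top",[.4595,.2298-.094,z])-[90,120])*4,(proj("top",[.4595+.0375,.2298-.094,z])-[90,120])*4)
t=cv2.imread("pics/t3_raw.png");cv2.imwrite("pics/t3b.png",cv2.resize(t[200:420,0:280],None,fx=2.5,fy=2.5))
s=cv2.imread("pics/s3_raw.png");cv2.imwrite("pics/s3b.png",cv2.resize(s[0:150,100:330],None,fx=3.4,fy=3.4))
for z in(.285,.32): print((proj("side",[.4595,.2298-.094,z])-[190,60])*6)
E
```

```text
0.285 [268.40110719 572.19063415] [273.47146753 472.16842234]
0.32 [243.13281334 568.47075458] [248.62578052 463.7976457 ]
0.35 [219.49930995 564.99154118] [225.40239065 455.97343826]
[125.10550566 174.05256521]
[113.0352055   75.11578245]
```

View pics/t3b.png

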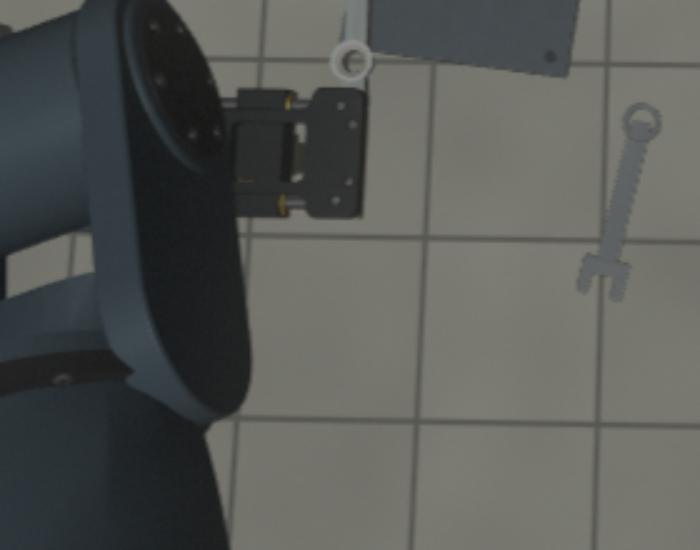

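View pics/s3b.png

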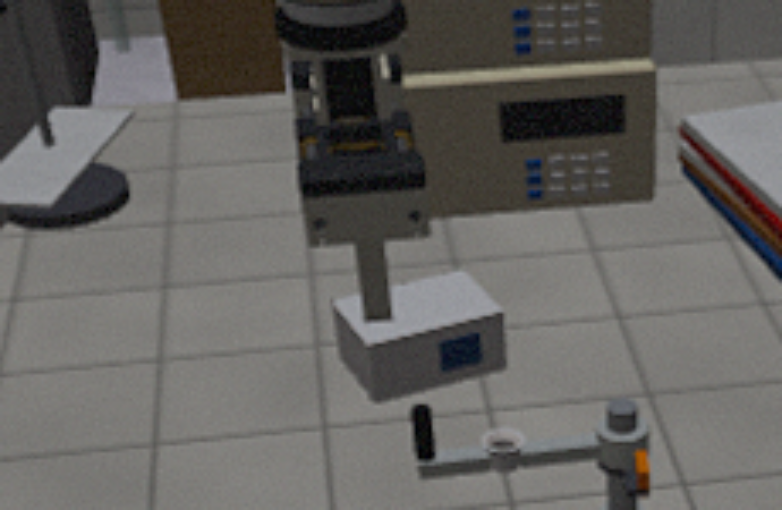

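>>> servo_tool --pt "0 0.07 -0.07 0 0 0 0" --pt "0 0.07 -0.075 0 0 0 0" --pt "0 0 0 0 0 0 0" --pt "0 0 0 0 0 0 0" --pt "0 0 0 0 0 0 0" --pt "0 0 0 0 0 0 0" --pt "0 0 0 0 0 0 0" --pt "0 0 0 0 0 0 0" --pt "0 0 0 0 0 0 0" --pt "0 0 0 0 0 0 0"

```text
clock: 7.02
tcp_pos: [0.4818, 0.2064, 0.2014]
tool_rot: [-1.571, -0.0, 3.142]
force: [-0.4, -0.5, 0.5]
opening: 0.005
```

```bash
python3 - <<'E'
from h import *
s=get_state();print(s['tcp_pos'],s['tool_rot'],s['opening'],s['joints'])
grab("side","s4",(190,60,280,150),6)
P=s['tcp_pos']
for z in(0,.01,.02,.03,.04): print(z,(proj("side",P+[0,-.0,z])-[190,60])*6,(proj("side",P+[0,-.0175,z])-[190,60])*6)
E
```

```text
[0.48182939 0.20641399 0.20135503] [-1.57083795e+00 -2.47477459e-06  3.14158520e+00] 0.005350791596641773 [3.15893516e-01 2.88010419e-01 1.70027245e+00 4.41272563e-05
 1.15329920e+00 1.88667941e+00]
0 [195.76510434 284.2074015 ] [200.18007904 307.95031094]
0.01 [193.24582186 260.33081376] [197.65959265 283.93620859]
0.02 [190.69163516 236.12342008] [195.10373921 259.58514419]
0.03 [188.10181379 211.57829762] [192.51176904 234.88997532]
0.04 [185.47560679 186.68832899] [189.88291117 209.8433563 ]
```

View pics/s4.png

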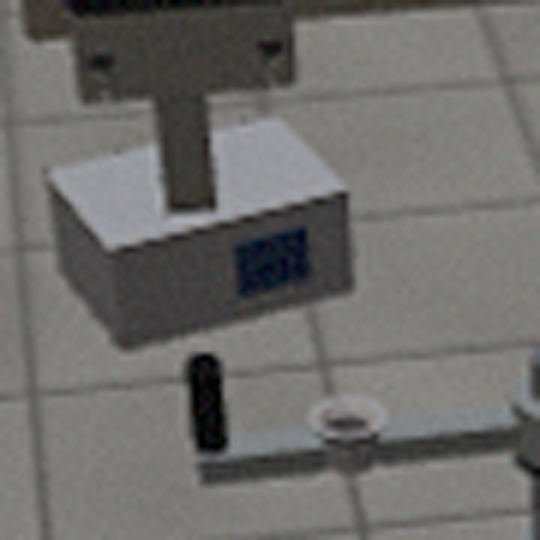

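>>> servo_tool --pt "0.35 0 0.008 0 0 0 0" --pt "0.35 0 0 0 0 0 0" --pt "0.35 0 0 0 0 0 0" --pt "0.35 0 0 -0.08 0 0 0" --pt "0.35 0 0 -0.1 0 0 0" --pt "0.35 0 0 -0.1 0 0 0" --pt "0.35 0 0 -0.1 0 0 0" --pt "0.35 0 0 -0.1 0 0 0" --pt "0.35 0 0 -0.08 0 0 0" --pt "0.35 0 0 -0.05 0 0 0"

```text
clock: 7.9
tcp_pos: [0.4815, 0.2073, 0.1086]
tool_rot: [-1.57, -0.001, 3.141]
force: [-0.0, 0.4, 0.9]
opening: 0.351
```

```bash
python3 - <<'E'
from h import *
s=get_state();print(s['tcp_pos'],s['force'],s['opening'])
grab("side","s5",(190,60,280,150),6)
E
```

```text
[0.48145092 0.20729086 0.10858285] [-0.03783201  0.40737788  0.88803378] 0.35100820349586526
```

View pics/s5.png

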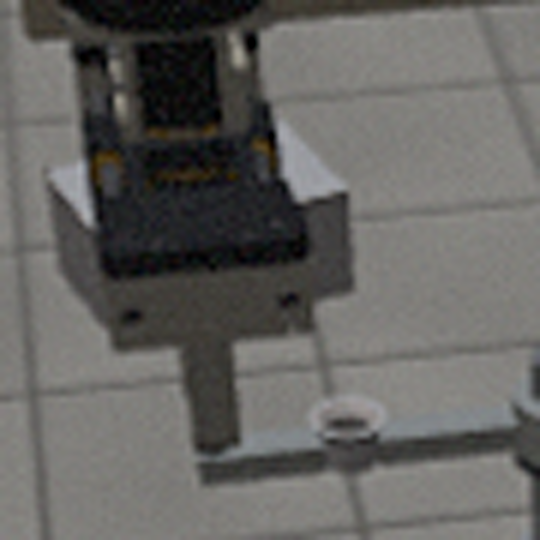

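>>> servo_tool --pt "0.35 0.003 -0.07 0 0 0 0.15" --pt "0.35 0.008 -0.07 0 0 0 0.15" --pt "0.35 0.013 -0.069 0 0 0 0.15" --pt "0.35 0.018 -0.068 0 0 0 0.15" --pt "0.35 0.023 -0.066 0 0 0 0.15" --pt "0.35 0.028 -0.064 0 0 0 0.15" --pt "0.35 0.033 -0.062 0 0 0 0.15" --pt "0.35 0.038 -0.059 0 0 0 0.15" --pt "0.35 0.042 -0.056 0 0 0 0.15" --pt "0.35 0.046 -0.053 0 0 0 0.15"

```text
clock: 8.78
tcp_pos: [0.5204, 0.1119, 0.1106]
tool_rot: [-1.571, 0.001, -2.388]
force: [-0.8, 2.6, -0.2]
opening: 0.352
```

>>> servo_tool --pt "0.35 0.05 -0.049 0 0 0 0.15" --pt "0.35 0.054 -0.046 0 0 0 0.15" --pt "0.35 0.057 -0.041 0 0 0 0.15" --pt "0.35 0.06 -0.037 0 0 0 0.15" --pt "0.35 0.062 -0.032 0 0 0 0.15" --pt "0.35 0.065 -0.028 0 0 0 0.15" --pt "0.35 0.066 -0.023 0 0 0 0.15" --pt "0.35 0.068 -0.018 0 0 0 0.15" --pt "0.35 0.069 -0.012 0 0 0 0.15" --pt "0.35 0.07 -0.007 0 0 0 0.15"

```text
clock: 9.62
tcp_pos: [0.613, 0.0678, 0.1104]
tool_rot: [-1.572, 0.0, -1.638]
force: [-38.8, 8.2, 7.2]
opening: 0.353
```

```bash
python3 - <<'E'
from h import *
s=get_state();print(s['tcp_pos'],s['force'],s['ft_torque'],s['tool_rot'])
grab("side","s6",(230,60,350,180),5)
E
```

```text
[0.61303161 0.06780954 0.11039045] [-38.79596282   8.23258232   7.15547304] [ 1.61053335  7.01080798 -0.01546453] [-1.57173367e+00  8.77260495e-05 -1.63834326e+00]
```

View pics/s6.png

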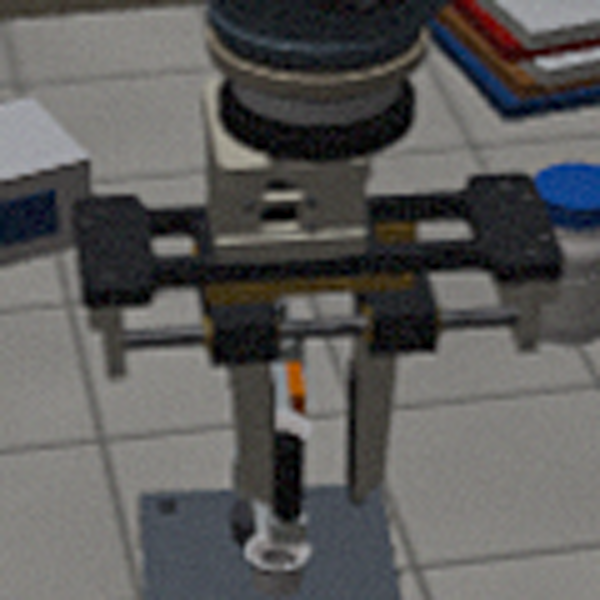

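>>> servo_tool --pt "0.35 -0.035 0 0 0 0 0" --pt "0.35 -0.035 0 0 0 0 0" --pt "0.35 0 0 0.1 0 0 0" --pt "0.35 0 0 0.15 0 0 0" --pt "0.35 0 0 0.2 0 0 0" --pt "0.35 0 0 0.2 0 0 0" --pt "0.5 0 -0.1 0.03 0 0 0" --pt "0.5 0 -0.2 0 0 0 0" --pt "0.5 -0.075 -0.22 0 0 0 -0.03" --pt "0.5 -0.075 -0.22 0 0 0 -0.03"

```text
clock: 10.5
tcp_pos: [0.5792, -0.0442, 0.2118]
tool_rot: [-1.57, -0.0, -1.672]
force: [0.6, 0.5, -0.2]
opening: 0.494
```

>>> servo_tool --pt "0.5 -0.075 -0.22 0 0 0 -0.03" --pt "0.5 -0.075 -0.22 0 0 0 -0.03" --pt "0.5 -0.075 -0.22 0 0 0 -0.03" --pt "0.5 -0.075 -0.22 0 0 0 -0.03" --pt "0.5 -0.075 -0.22 0 0 0 -0.03" --pt "0.5 -0.075 -0.22 0 0 0 -0.03" --pt "0.5 -0.05 -0.1 0 0 0 -0.03" --pt "0.5 0 0 0 0 0 -0.03" --pt "0.5 0 0 0 0 0 0" --pt "0.5 0 0 0 0 0 0"

```text
clock: 11.33
tcp_pos: [0.5049, -0.2554, 0.2118]
tool_rot: [-1.571, 0.0, -1.792]
force: [-0.7, 0.4, 0.9]
opening: 0.499
```

```bash
python3 - <<'E'
from h import *
s=get_state();print(s['tcp_pos'],s['force'],s['tool_rot'],s['opening'])
grab("side","s7",(180,90,340,400),2);grab("top","t7",(100,130,480,300),2)
E
```

```text
[ 0.50492491 -0.25535833  0.21183547] [-0.6908974   0.35899271  0.87076879] [-1.57059103e+00  1.72940644e-04 -1.79150409e+00] 0.49913369918160944
```

View pics/s7.png

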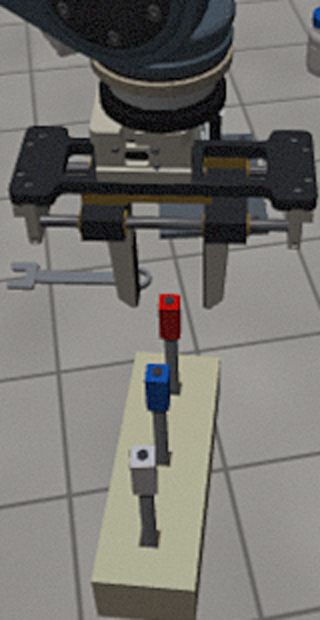

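View pics/t7.png

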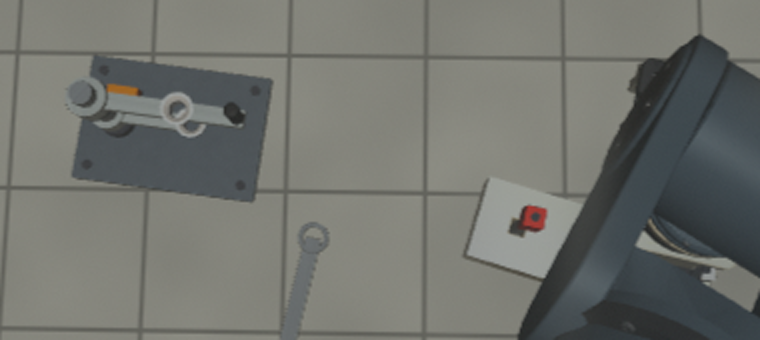

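```bash
python3 - <<'E'
from h import *
np.set_printoptions(precision=4,suppress=True)
P=np.array([.5049,-.2554,.2118])
for z in(0,.01,.02,.03,.04): print(z,proj("side",P+[0,0,z]))
print("obs 266.2,241.5")
print(-cam("top")[1].T@cam("top")[2],-cam("side")[1].T@cam("side")[2])
t=cv2.imread("pics/t7_raw.png");cv2.imwrite("pics/t7z.png",cv2.resize(t[160:205,125:230],None,fx=7,fy=7,interpolation=cv2.INTER_CUBIC))
s=cv2.imread("pics/s7_raw.png");cv2.imwrite("pics/s7z.png",cv2.resize(s[150:320,200:310],None,fx=5,fy=5,interpolation=cv2.INTER_CUBIC)[:600])
cv2.imwrite("pics/s7z2.png",cv2.resize(s[190:260,230:300],None,fx=8,fy=8,interpolation=cv2.INTER_CUBIC))
E
```

```text
0 [266.0355 254.1244]
0.01 [265.8533 249.6622]
0.02 [265.6674 245.1067]
0.03 [265.4775 240.455 ]
0.04 [265.2835 235.7042]
obs 266.2,241.5
[ 0.4333 -0.0652  1.0562] [ 0.4456 -0.6979  0.7162]
```

View pics/t7z.png

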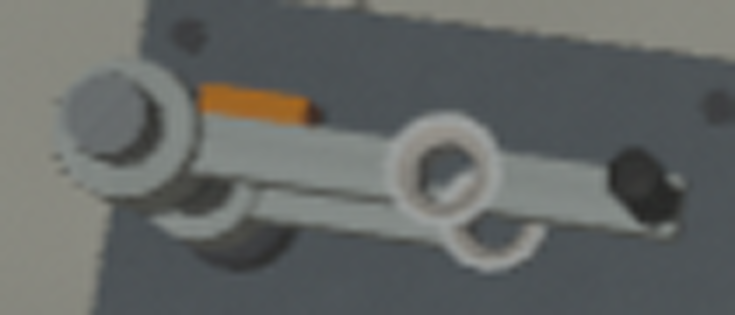

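View pics/s7z2.png

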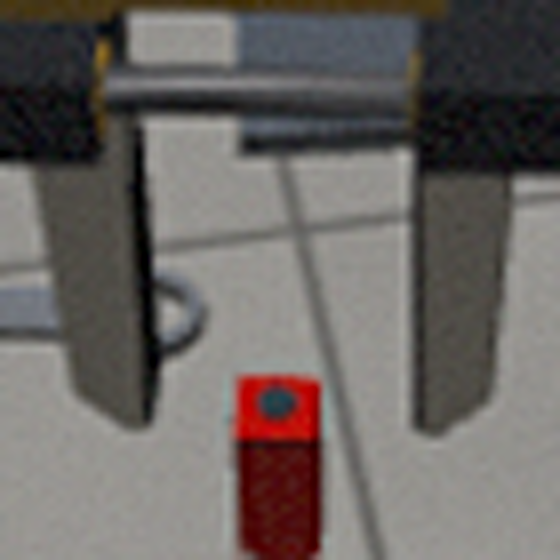

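>>> servo_tool --pt "0.5 -0.1 -0.076 0 0 0 0" --pt "0.5 0 0 0 0 0 0" --pt "0.5 0 0 -0.1 0 0 0" --pt "0.5 0 0 -0.1 0 0 0" --pt "0.5 0 0 -0.1 0 0 0" --pt "0.5 0 0 -0.1 0 0 0" --pt "0.5 0 0 -0.1 0 0 0" --pt "0.5 0 0 -0.1 0 0 0" --pt "0.5 0 0 -0.065 0 0 0" --pt "0.5 0 0 0 0 0 0"

```text
clock: 12.27
tcp_pos: [0.4894, -0.2662, 0.1103]
tool_rot: [-1.574, 0.001, -1.791]
force: [0.5, -0.7, 0.2]
opening: 0.501
```

```bash
python3 - <<'E'
from h import *
s=get_state();print(s['tcp_pos'],s['force'],s['tool_rot'],s['opening'])
grab("side","s8",(200,200,320,360),4)
print("upper",onz("top",(187.86,183.57),.135))
E
```

```text
[ 0.48944931 -0.26622232  0.1102775 ] [ 0.54451499 -0.73818306  0.21055814] [-1.57355409e+00  1.14402817e-03 -1.79097944e+00] 0.5011856006973346
upper [0.60981834 0.12590938 0.135     ]
```

View pics/s8.png

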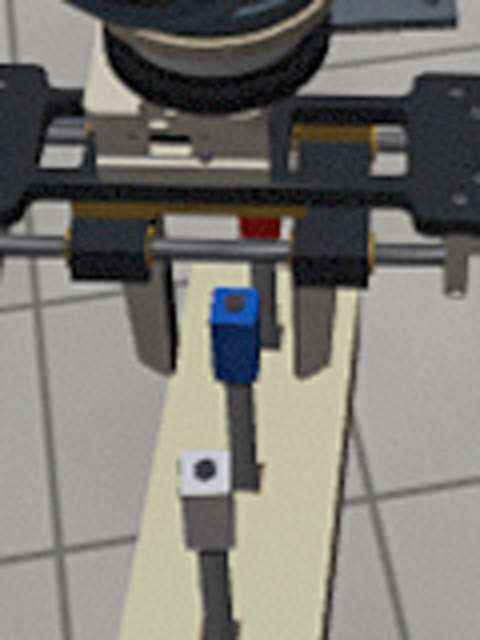

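>>> servo_tool --pt "0.1 0 0 0 0 0 0" --pt "0.1 0 0 0 0 0 0" --pt "0.1 0 0 0 0 0 0" --pt "0.1 0 0 0 0 0 0" --pt "0.1 0 0 0 0 0 0" --pt "0.1 0 0 0 0 0 0" --pt "0.1 0 0 0 0 0 0" --pt "0.1 0 0 0 0 0 0" --pt "0.1 0 0 0 0 0 0" --pt "0.1 0 0 0 0 0 0" --force 40

```text
clock: 13.15
tcp_pos: [0.49, -0.2676, 0.1124]
tool_rot: [-1.57, -0.0, -1.792]
force: [-1.2, 0.7, 5.6]
opening: 0.191
```

```bash
python3 - <<'E'
from h import *
s=get_state();print(s['tcp_pos'],s['force'],s['tool_rot'],s['opening'],s['opening']*93)
grab("side","s9",(200,200,320,360),4)
E
```

```text
[ 0.49004402 -0.26759451  0.11243985] [-1.22049894  0.66268002  5.58793998] [-1.57029628e+00 -2.30076545e-04 -1.79183285e+00] 0.19099841268861395 17.762852380041096
```

View pics/s9.png

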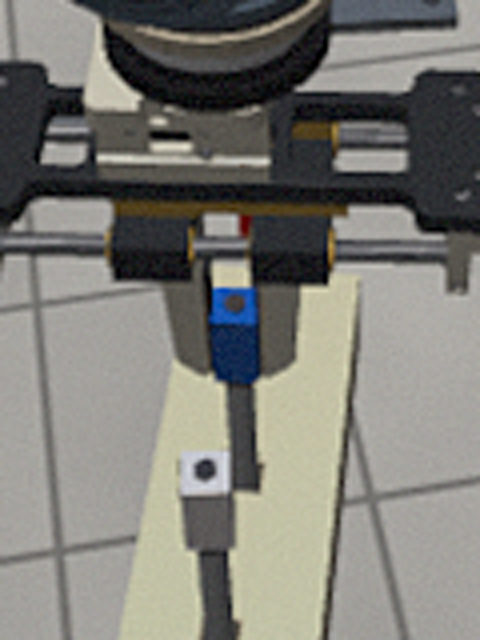

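>>> servo_tool --pt "0.1 0 0 0.05 0 0 0" --pt "0.1 0 0 0.1 0 0 0" --pt "0.1 0 0 0.12 0 0 0" --pt "0.1 0 0 0.15 0 0 0" --pt "0.1 0 0 0.15 0 0 0" --pt "0.1 0 0 0.2 0 0 0" --pt "0.1 0 0 0.2 0 0 0" --pt "0.1 0 0 0.2 0 0 0" --pt "0.1 0 0 0.1 0 0 0" --pt "0.1 0 0 0 0 0 0"

```text
clock: 14.03
tcp_pos: [0.4908, -0.2679, 0.3061]
tool_rot: [-1.566, -0.002, -1.792]
force: [0.4, 0.4, -1.9]
opening: 0.193
```

```bash
python3 - <<'E'
from h import *
s=get_state();print(s['tcp_pos'],s['force'],s['tool_rot'],s['opening'],s['opening']*93)
grab("side","s10",(180,150,330,300),4)
E
```

```text
[ 0.49081055 -0.26794537  0.30614543] [ 0.44286222  0.43079696 -1.87281356] [-1.5656878  -0.00180705 -1.79170836] 0.19259005327985476 17.910874955026493
```

View pics/s10.png

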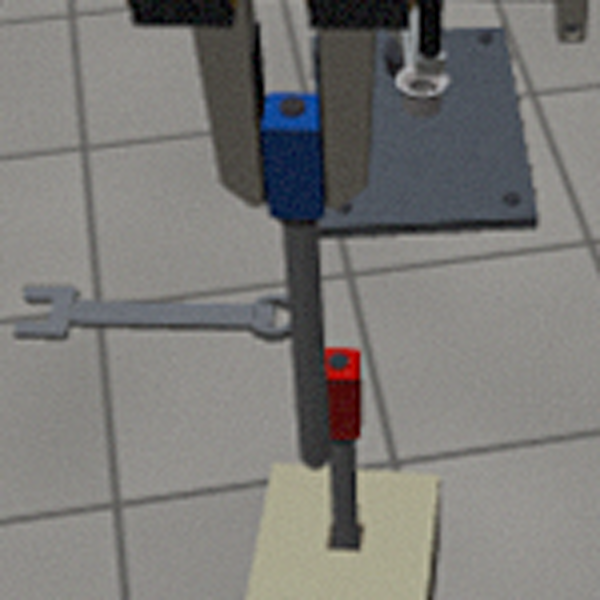

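```bash
python3 - <<'E'
from h import *
np.set_printoptions(precision=4,suppress=True)
P=np.array([.4908,-.2679,.3061])
print("tip",(proj("side",P-[0,0,.104])-[180,150])*4,"obs 314,465(bottom edge)")
print("top",(proj("side",P+[0,0,.064])-[180,150])*4,"obs 291,107")
for z,p in((.202,(314,463)),(.370,(291,107))): print(onz("side",(180+p[0]/4,150+p[1]/4),z))
E
```

```text
tip [313.075  463.8842] obs 314,465(bottom edge)
top [291.8298 112.5971] obs 291,107
[ 0.4912 -0.2675  0.202 ]
[ 0.491 -0.265  0.37 ]
```

>>> servo_tool --pt "0.1 0.033 0.1 0.05 0 0 0" --pt "0.1 0.066 0.2 0 0 0 0" --pt "0.1 0.066 0.22 0 0 0 0" --pt "0.1 0.066 0.22 0 0 0 0" --pt "0.1 0.066 0.22 0 0 0 0" --pt "0.1 0.066 0.22 0 0 0 0" --pt "0.1 0.066 0.22 0 0 0 0" --pt "0.1 0.066 0.22 0 0 0 0" --pt "0.1 0.066 0.22 0 0 0 0" --pt "0.1 0.066 0.22 0 0 0 0"

```text
clock: 14.92
tcp_pos: [0.5834, 0.0433, 0.3078]
tool_rot: [-1.574, -0.001, -1.792]
force: [0.6, -0.2, -2.1]
opening: 0.191
```

>>> servo_tool --pt "0.1 0.066 0.22 0 0 0 0" --pt "0.1 0.066 0.22 0 0 0 0" --pt "0.1 0.034 0.12 0 0 0 0" --pt "0.1 0 0.005 0 0 0 0" --pt "0.1 0 0 -0.1 0 0 0" --pt "0.1 0 0 -0.1 0 0 0" --pt "0.1 0 0 -0.1 0 0 0" --pt "0.1 0 0 -0.05 0 0 0" --pt "0.1 0 0 0 0 0 0" --pt "0.1 0 0 0 0 0 0"

```text
clock: 15.75
tcp_pos: [0.6086, 0.1259, 0.2571]
tool_rot: [-1.572, -0.0, -1.792]
force: [-0.5, -0.4, -2.1]
opening: 0.187
```

```bash
python3 - <<'E'
from h import *
np.set_printoptions(precision=4,suppress=True)
s=get_state();print(s['tcp_pos'],s['force'],s['tool_rot'],s['opening'])
grab("side","s11",(240,50,330,190),6);cv2.imwrite("pics/s11.png",cv2.imread("pics/s11.png")[:,:][200:800])
t=grab("top","t11",(110,120,270,270),4)
P=s['tcp_pos']
print("tip",(proj("side",P-[0,0,.104])-[240,50])*6-[0,200])
print("up",(proj("side",[.6098,.1258,.135])-[240,50])*6-[0,200])
E
```

```text
[0.6086 0.1259 0.2571] [-0.5183 -0.3794 -2.1262] [-1.572  -0.0005 -1.7922] 0.18747911792388608
tip [267.973  334.9705]
up [271.1081 375.0591]
```

View pics/s11.png

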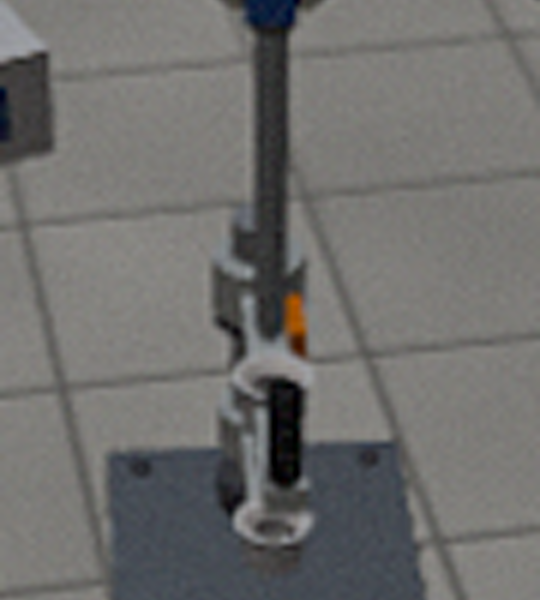

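View pics/t11.png

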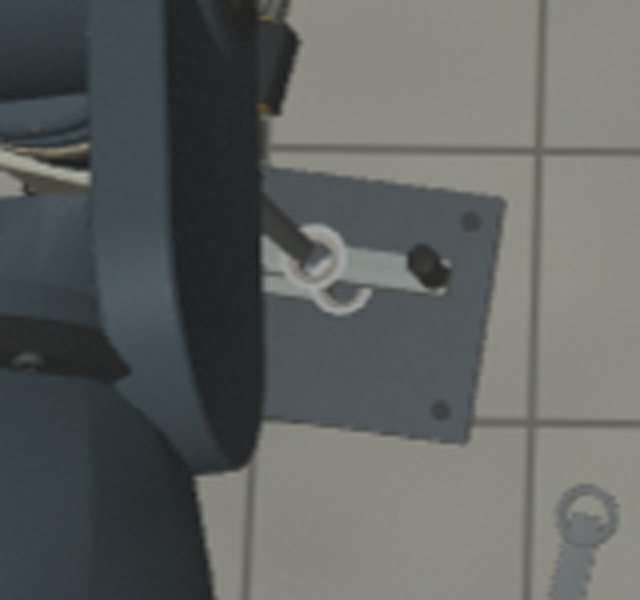

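>>> servo_tool --pt "0.1 0.008 0 0 0 0 0" --pt "0.1 0 0 -0.05 0 0 0" --pt "0.1 0 0 -0.05 0 0 0" --pt "0.1 0 0 -0.05 0 0 0" --pt "0.1 0 0 -0.05 0 0 0" --pt "0.1 0 0 -0.05 0 0 0" --pt "0.1 0 0 -0.05 0 0 0" --pt "0.1 0 0 -0.05 0 0 0" --pt "0.1 0 0 0 0 0 0" --pt "0.1 0 0 0 0 0 0"

```text
clock: 16.68
tcp_pos: [0.6099, 0.1263, 0.2047]
tool_rot: [-1.572, -0.0, -1.792]
force: [-0.6, 0.2, -1.8]
opening: 0.192
```

```bash
python3 - <<'E'
from h import *
np.set_printoptions(precision=4,suppress=True)
s=get_state();print(s['tcp_pos'],s['force'],s['ft_torque'],s['tool_rot'],s['opening'])
grab("side","s12",(240,50,330,190),6);cv2.imwrite("pics/s12.png",cv2.imread("pics/s12.png")[:,:][200:800])
P=s['tcp_pos']
print("tip",(proj("side",P-[0,0,.104])-[240,50])*6-[0,200],"cap bottom",(proj("side",P+[0,0,.026])-[240,50])*6-[0,200])
E
```

```text
[0.6099 0.1263 0.2047] [-0.5768  0.2363 -1.8022] [-0.0632 -0.0602 -0.0121] [-1.5715 -0.0003 -1.7918] 0.19174051162632536
tip [270.8697 448.0951] cap bottom [271.711 149.31 ]
```

View pics/s12.png

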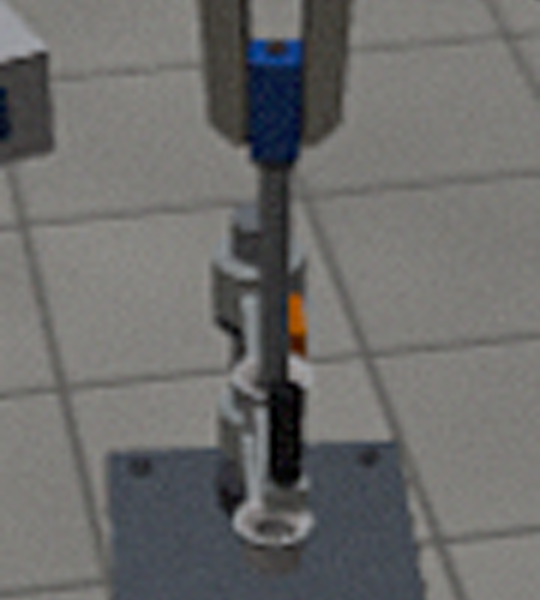

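>>> servo_tool --pt "0.1 0 0 -0.05 0 0 0" --pt "0.1 0 0 -0.05 0 0 0" --pt "0.1 0 0 -0.05 0 0 0" --pt "0.1 0 0 -0.06 0 0 0" --pt "0.1 0 0 -0.06 0 0 0" --pt "0.1 0 0 -0.06 0 0 0" --pt "0.1 0 0 -0.06 0 0 0" --pt "0.1 0 0 -0.05 0 0 0" --pt "0.1 0 0 -0.038 0 0 0" --pt "0.1 0 0 0 0 0 0"

```text
clock: 17.57
tcp_pos: [0.6094, 0.1262, 0.1319]
tool_rot: [-1.573, -0.001, -1.792]
force: [-0.4, -0.5, -2.4]
opening: 0.19
```

```bash
python3 - <<'E'
from h import *
np.set_printoptions(precision=4,suppress=True)
s=get_state();print(s['tcp_pos'],s['force'],s['ft_torque'],s['tool_rot'],s['opening'])
grab("side","s13",(240,70,330,190),6);cv2.imwrite("pics/s13.png",cv2.imread("pics/s13.png")[120:720])
grab("top","t13",(110,120,270,270),4)
P=s['tcp_pos']
print("tip",(proj("side",P-[0,0,.104])-[240,70])*6-[0,120],"plate",(proj("side",[P[0],P[1],.012])-[240,70])*6-[0,120])
E
```

```text
[0.6094 0.1262 0.1319] [-0.4108 -0.4766 -2.4445] [-0.0797 -0.0509 -0.0235] [-1.5726 -0.0007 -1.7917] 0.18950358485549285
tip [269.3768 554.0566] plate [269.3028 584.167 ]
```

View pics/s13.png

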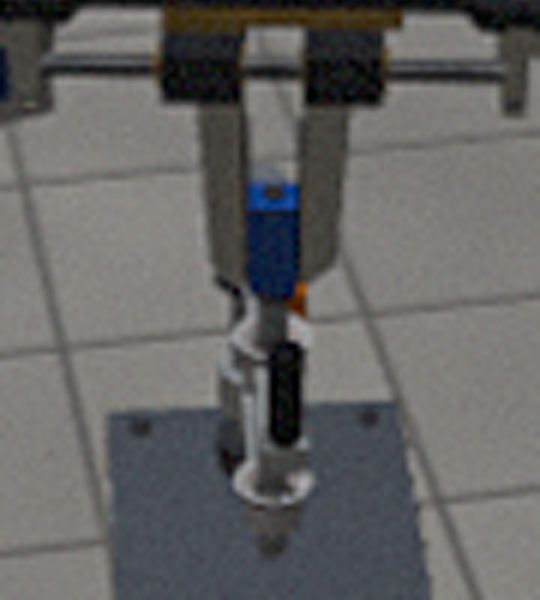

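View pics/t13.png

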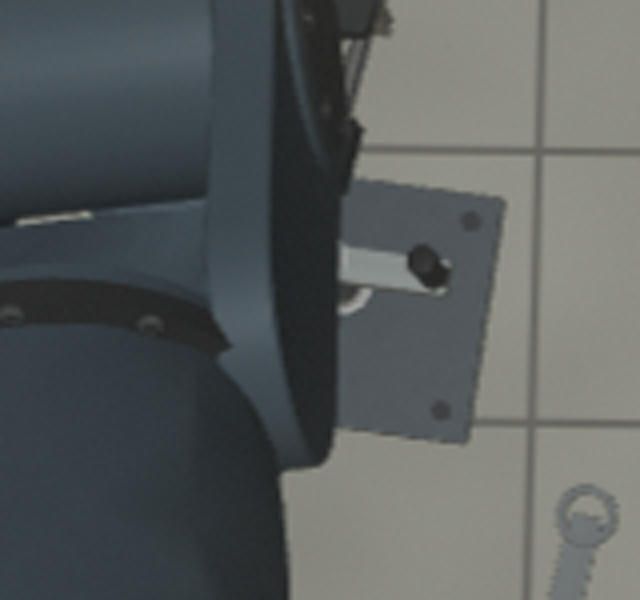

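>>> servo_tool --pt "0.1 0 0 0 0 0 0" --pt "0.1 0 0 0 0 0 0" --pt "0.1 0 0 0 0 0 0" --pt "0.1 0 0 0 0 0 0" --pt "0.1 0 0 0 0 0 0" --pt "0.1 0 0 0 0 0 0" --pt "0.1 0 0 0 0 0 0" --pt "0.1 0 0 0 0 0 0" --pt "0.1 0 0 0 0 0 0" --pt "0.1 0 0 0 0 0 0"

```text
clock: 18.5
tcp_pos: [0.61, 0.1263, 0.1334]
tool_rot: [-1.571, -0.0, -1.792]
force: [0.1, 0.8, -2.6]
opening: 0.191
```

```bash
python3 -c "
from station import *
s=get_state();print(s['tcp_pos'],s['force'],s['opening'],abs(s['joint_velocities']).max());print(hand_in())"
```

```text
[0.61003022 0.12631353 0.13335962] [ 0.11418469  0.81202268 -2.64814415] 0.19089643146327218 0.001922834651539098
the job is handed in; nothing more can be done
None
```

I swung the arm home by its knob, took the blue column from the rack, threaded it through both bushings and handed in at about 18.5 s, still holding it. No verdict was reported.

**Last checks**
- **Arm:** the upper bushing measured at (0.610, 0.126) in the top view, directly over the lower one. That is inferred from the image, since the joint angle is not readable.
- **Column:** it is upright to within what the images show. The tool axis is within about 1 mm of both bushing centres.
- **Tip:** it is visible below the lower bushing at about 29 mm above the bench, clear of the plate.
- **Grip and rest:** the fingers hold the cap at 40 N, closed to 17.8 mm on its 18 mm width. The only load on the wrist is about 2.6 N, roughly the column's weight, so nothing is jamming. The arm is at rest.
- **Bystanders:** I never touched the other columns or the wrench, and they looked unmoved in the later pictures. I did not measure them at the end.

**What went wrong or disagreed**
- **First swing missed:** the fingers passed over the knob without touching it. In the images the real fingertips sat about 25–30 mm above the reported tool point, which disagrees with the description. I lowered the tool by that much and the second swing worked.
- **Hard push on the stop:** at the end of that swing the fingers pressed on the knob at about 40 N (39.7 N in the horizontal plane, 40.3 N with the vertical part) for a moment before I backed off. The 40 N limit covers the arm and the gripper's body. I took the fingers to be exempt, but the description does not say so.

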